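# Sort the bottles, then free and hold open the light-proof box

### The job

Get two bottles ready for the light-proof box: stand the orange-capped bottle in the orange tray and the blue-capped one in the blue tray, leaving the other things where they are. Then tug the box's cover gently by its orange knob: if it comes, go on lifting; only if it is caught, push the green release button fully down and lift again, never wrenching it. Finish still holding the cover by its knob, at least 50 degrees open and steady (it falls shut if let go), so that a trainee can load the box.

Things in the scene. Friction and masses are not known exactly. Their poses are not given: they have to be found in the camera images.
- box: White storage box with black cover, fixed, 130 (x) x 200 (y) x 84 mm high, 4 mm walls. Origin: centre of its underside. Its x points from the front (knob and button side) to the hinge side; its yaw varies. A grey housing, 40 x 60 x 76 mm high, on the front wall at x -85, y -55 mm carries the release button. A hidden catch inside may or may not hold the cover.
- cover (a joint): Angle of the cover (rad): 0 shut, grows as its front rises, stop at 1.3. It weighs about 0.22 kg and falls shut if let go. If caught, it lifts only about 0.03 rad (3 mm at the knob) before it is stopped firmly; the release button fully down frees it for good.
- cover_hinge (a point): Point in the middle of the cover's hinge line, at the box's back edge, 63 mm behind (+x of) the box's origin and 84 mm above the bench. The hinge line runs along the box's y.
- knob (a point): Centre of the orange barrel knob on the cover, 24 mm in diameter, 18 mm long along the box's y, on a neck 10 mm wide. Cover shut: in box axes x -50, y 0, z 122 mm, 32 mm above the cover's top, 113 mm before and 38 mm above the hinge line. Pinch its flat ends from above (fingers closing along the box's y, 18 mm); it turns between the pads as the cover swings.
- release (a joint): Travel of the release button (m): 0 up, 0.010 fully down. It moves against about 3 N of friction and stays where it is pushed. It starts at 0.
- release_top (a point): Centre of the top of the green release button, 26 mm in diameter, standing 12 mm out of its steel collar; it is pushed straight down. Up, it is 90 mm above the bench, 85 mm before and 55 mm to the -y side of the box's origin.
- tray_orange: Orange square tray, 72 x 72 x 18 mm high outside, 3 mm walls and floor, open at the top, loose (0.3 kg). Origin: centre of its underside.
- tray_blue: Blue square tray, same sizes and origin as the orange one.
- bottle_orange: Small dark bottle with an orange cap and orange band, standing, 21 mm in diameter, 56 mm high, 0.04 kg; body 40 mm high, above it the cap, 13 mm in diameter. Grasp the body. Origin: centre of its underside, z up.
- bottle_blue: Small white bottle with a dark blue cap and blue band, standing, 28 mm in diameter, 70 mm high, 0.06 kg; body 50 mm high, above it the cap, 17 mm in diameter. Grasp the body. Origin: centre of its underside, z up.
- bottle_black: Bystander: small dark bottle with a black cap, 21 mm in diameter, 58 mm high. Origin: centre of its underside. Leave it.
- cast: Bystander: white plaster dental cast, 55 x 60 x 30 mm. Origin: centre of its underside. Leave it.
- dappen: Bystander: small white dappen dish, 35 mm in diameter, 22 mm high. Origin: centre of its underside. Leave it. A desk lamp behind it hangs its head at x 0.67 to 0.85, y -0.12 to -0.01, z 0.35 to 0.52 m: keep the arm clear of it when going from the trays to the box.

How it is judged:
On the way, in this order (a step that is already met when the one before it is completed fails the run):
1. both bottles stand in the trays of their colours, released, with the cover still shut (x of bottle_orange in the frame of tray_orange between -0.026 and 0.026 m and y of bottle_orange in the frame of tray_orange between -0.026 and 0.026 m and z of bottle_orange in the frame of tray_orange below 0.01 m and angle between each of bottle_orange, bottle_blue's own z axis and vertical below 0.2 rad and x of bottle_blue in the frame of tray_blue between -0.026 and 0.026 m and y of bottle_blue in the frame of tray_blue between -0.026 and 0.026 m and z of bottle_blue in the frame of tray_blue below 0.01 m and contact force between each of bottle_orange, bottle_blue and the fingers below 0.1 N and value of joint cover below 0.015 rad and value of joint release below 0.002 m), for 0.2 s.
2. with the release button untouched so far, the cover has been tugged: either it was felt to be caught (over 2 N against the catch) or it came free and was lifted past 0.3 rad (value of joint release below 0.002 m and (contact force between cover and box above 2 N or value of joint cover above 0.3 rad)).
3. the cover is raised past 0.8 rad (value of joint cover above 0.8 rad), for 0.2 s.
At the end, for the whole second after the job is handed in: Fingers hold the cover (over 0.5 N), raised past 0.8 rad (46 degrees), moving under 0.05 rad/s. Each bottle stands on the floor of the tray of its cap's colour, released, upright within 0.2 rad, its axis within 26 mm of the tray's centre along each side (x of bottle_orange in the frame of tray_orange between -0.026 and 0.026 m and y of bottle_orange in the frame of tray_orange between -0.026 and 0.026 m and z of bottle_orange in the frame of tray_orange below 0.01 m and angle between each of bottle_orange, bottle_blue's own z axis and vertical below 0.2 rad and x of bottle_blue in the frame of tray_blue between -0.026 and 0.026 m and y of bottle_blue in the frame of tray_blue between -0.026 and 0.026 m and z of bottle_blue in the frame of tray_blue below 0.01 m and contact force between each of bottle_orange, bottle_blue and the fingers below 0.1 N and value of joint cover between 0.8 and 1.31 rad and velocity of joint cover between -0.05 and 0.05 rad/s and contact force between cover and the fingers above 0.5 N); the arm keeps its last pose, push and grip.
It fails at once if the cover is wrenched against its catch with more than 40 N (contact force between cover and box above 40 N).
It fails at once if the black-capped bottle, the cast or the dappen dish is shifted by more than 30 mm (distance of any of bottle_black, cast, dappen from where it was at the start of the episode above 0.03 m).
It also fails if it takes over 69 s, if anything falls off the work surface, if the arm or the gripper's body presses on something with over 40 N, if the wrist force passes 120 N, or if a joint passes its speed limit or range.

### The arm

A 6-joint arm with a two-finger parallel gripper is mounted at the origin on a cart in front of the work surface, level with it; the furniture and walls round the work are solid. World frame = base frame: x ahead of the robot, y to its left, z up, the work surface at z = 0. Lengths are in m, angles in rad, forces in N, time in s.
With the tool pointing down it reaches from about 0.425 to 0.95 m from the base axis. Payload 3.5 kg.
Tool frame: the origin (TCP) lies between the finger pads; the fingertips stand 19 mm ahead of it and the grasp point (between the pads) is the TCP; z points along the fingers, y is the line along which they close (so a half turn about z gives the same grasp; the last joint's range is limited). The gripper opens to 85 mm and grips with 20 to 120 N. Pads are 22 mm wide; open, the fingers measure 114 mm over their backs; the gripper's body (76 mm by 85 mm) begins 54 mm behind the grasp point. The pads swing forward as they close: fully open they stand 13 mm farther back than shut.
Start: joints at [1.073, 0.286, 1.577, -0, 1.279, -0.15], TCP at [0.23, 0.635, 0.25] pointing down, gripper open.
Joint ranges: [-2.77, 2.77], [-0.9, 2.22], [0.21, 2.48], [-1.53, 4.67], [0.24, 2.81], [-2.84, 2.84]. Speed limits (rad/s): [2.79, 2.79, 3.14, 3.14, 3.14, 3.14].

### API

Orientations are given as a unit quaternion [x, y, z, w].
In Python, from plant import get_state, cams, ctrl gives the robot as it stands. The module is installed in compiled form; this text tells all that it offers.
- The arm moves only by the tool jog_arm, never from a script. Its argument "deltas" is text: rows parted by semicolons, each of 6 numbers parted by spaces: the shift along the world's x, y, z normalised to -1 to 1, where 1 is 0.02 m, then the turn, a rotation vector about the world's x, y, z normalised to -1 to 1, where 1 is 0.1 rad. In form: x y z ax ay az; .... A call has 1 to 20 rows; each row shifts and turns the commanded pose from where the row before left it; what a row does not reach is not made up. A row lasts 1/8 s, in which the tool goes at most 62.5 mm and 10.7 degrees, less where a joint would pass 70% of its speed; a pose out of reach is approached as far as the arm can. A call with a number of a shift or a turn outside -1 to 1 is refused whole. A call with a gripper value outside its range is refused whole. "gripper" is the opening, from 0 (shut) to 1 (fully open), set as the call begins (left out, the last holds). The fingers move at their own pace and stop on an object; "squeeze" is the grip in N (left out, the last holds). Time passes only in rows, so rows that do not move let the fingers close. It gives the time, the measured TCP pose, the force, the opening and the grip force at its end, in the units of the state.
- get_state(): the state, without advancing time (a new reading comes with each control period).
- cams.read_camera(name): name is "scene" or "top"; returns a dict with "color" (400x640x3 uint8, blue, green, red), "vfov" (degrees; the focal length in pixels is half the picture's height over the tangent of half this angle, whatever the lens; pixels are square), "cx", "cy" (the principal point, pixels), "distortion" ([k1, k2, p1, p2, k3] as OpenCV has them; the pictures are not rectified), "rvec" (rotation vector, rad) and "tvec" (3), from world to camera coordinates, as OpenCV has them. Camera axes: x right, y down, z forward; pixel columns grow to the right and rows downward; lengths in m; the calibration is good to about 2 mm. A picture is of the moment at which its call begins. There is no depth.
- ctrl.sign_off(): hands the job in; it is judged then, once.
The state is a dict: "time": time; "qpos": joint angles; "dq": joint speeds; "joint_efforts": joint torques, N m; "eef_pos": TCP position; "tcp_rot": TCP orientation; "contact_force": force on the tool from outside, world axes, zero at the start; "wrist_torque": the same for the moment, N m; "opening": opening from 0.0 (shut) to 1.0 (fully open); "finger_force": force on a finger pad.
Only numpy, scipy, OpenCV 4.12 (cv2) and the standard library are available. Lean on these libraries where they do the work, as an engineer would, in place of code of your own. Each camera call takes 0.05 s, during which the arm holds its last target. There are 200 camera calls.

## Working session

There is one attempt and no reset: what is moved stays moved. The work goes in short steps, Python scripts to look and compute and a tool call to move; the robot and the scene stay as the last step left them, time stands still between calls to the robot, and variables do not carry over. Pictures are saved under pics/ and viewed, at most 10 in all, crops included, and the job is handed in when it is done.

Besides the shell and the picture viewer there is one more tool, called in YAML: its name, and indented under it one key for each argument. jog_arm: Moves the arm, as the interface text tells. Its arguments: {"type":"object","properties":{"deltas":{"type":"string"},"gripper":{"type":"number"},"squeeze":{"type":"number"}},"required":["deltas"]}

```bash
mkdir -p pics; cat > h.py <<'E'
import numpy as np, cv2, pickle
from plant import get_state, cams, ctrl
def grab(n,tag):
    d=cams.read_camera(n); cv2.imwrite(f'pics/{n}_{tag}.png',d['color']); pickle.dump(d,open(f'{n}_{tag}.pkl','wb')); return d
def load(n,tag): return pickle.load(open(f'{n}_{tag}.pkl','rb'))
def K(d):
    f=d['color'].shape[0]/2/np.tan(np.radians(d['vfov'])/2)
    return np.array([[f,0,d['cx']],[0,f,d['cy']],[0,0,1]])
def ray(d,px):
    u=cv2.undistortPoints(np.array([[px]],float),K(d),np.array(d['distortion'],float))[0,0]
    R=cv2.Rodrigues(np.array(d['rvec'],float))[0]; t=np.array(d['tvec'],float).ravel()
    v=R.T@np.array([u[0],u[1],1]); return -R.T@t, v/np.linalg.norm(v)
def atz(d,px,z):
    c,v=ray(d,px); return c+v*(z-c[2])/v[2]
def tri(d1,p1,d2,p2):
    A=np.zeros((3,3));b=np.zeros(3);L=[ray(d1,p1),ray(d2,p2)]
    for c,v in L:
        P=np.eye(3)-np.outer(v,v);A+=P;b+=P@c
    X=np.linalg.solve(A,b); return X,[np.linalg.norm((np.eye(3)-np.outer(v,v))@(X-c)) for c,v in L]
def proj(d,X):
    return cv2.projectPoints(np.array(X,float).reshape(-1,3),np.array(d['rvec'],float),np.array(d['tvec'],float),K(d),np.array(d['distortion'],float))[0].reshape(-1,2)
E
python3 - <<'E'
from h import *
for n in('scene','top'):
    d=grab(n,'0'); print(n,d['vfov'],d['distortion'],ray(d,(320,200)))
print(get_state())
E
```

```text
scene 47.65117559494445 [0.02524322 0.         0.         0.         0.        ] (array([ 0.03059959, -0.87681323,  0.93244062]), array([ 0.41094736,  0.63148233, -0.65753504]))
top 51.24411776078997 [-0.11193221  0.          0.          0.          0.        ] (array([ 0.36406587, -0.03903623,  1.39353277]), array([ 0.15235782, -0.03106832, -0.98783696]))
{'time': 0.1, 'qpos': array([ 1.07302518e+00,  2.87112538e-01,  1.57803288e+00,  2.03971968e-05,
        1.27860541e+00, -1.50007483e-01]), 'dq': array([-0.00074569, -0.00263341, -0.00429893, -0.00112097,  0.00042281,
        0.00028475]), 'joint_efforts': array([ 2.11129925e-03, -4.07299340e+01, -2.93699419e+01, -8.30366798e-05,
        3.35555982e-03, -3.38090494e-06]), 'eef_pos': array([0.22974233, 0.63410979, 0.24906058]), 'tcp_rot': array([ 1.73009742e-01,  9.84919522e-01, -1.01987470e-03, -3.52682233e-04]), 'contact_force': array([-0.14969609, -0.3200116 ,  0.05317992]), 'wrist_torque': array([0.01825631, 0.04697781, 0.0011271 ]), 'finger_force': 0.0, 'opening': 0.999158900059235}
```

View pics/scene_0.png

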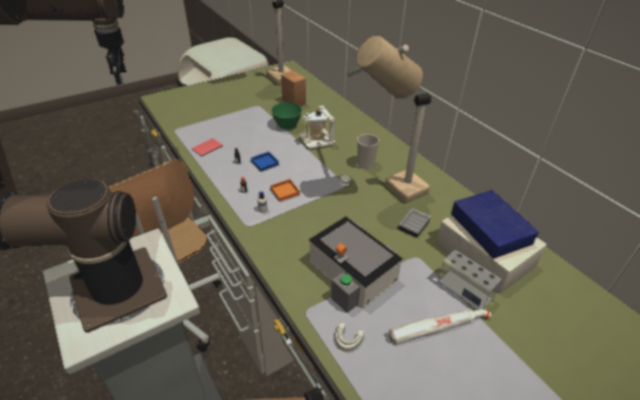

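View pics/top_0.png

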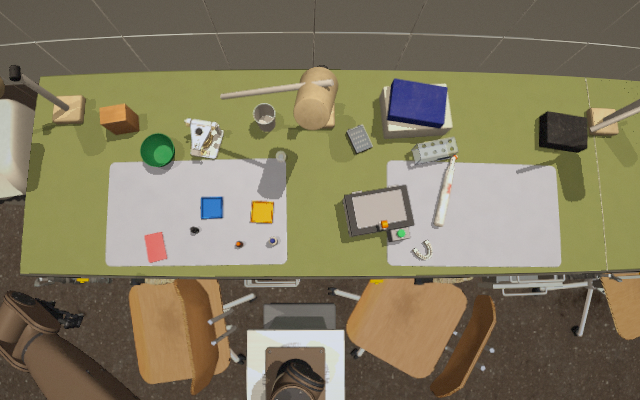

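The scene view shows the black bottle (237,155), orange bottle (243,184), blue bottle (262,202), blue tray (264,161), orange tray (285,190), knob (341,248) and button (346,280). The top view shows the blue tray (212,208), orange tray (262,212), orange bottle (239,244), blue bottle (273,241), knob (383,225) and button (401,234). I'll zoom in on both.

```bash
python3 - <<'E'
from h import *
a=load('top','0')['color'][190:260,180:300]; b=load('top','0')['color'][175:265,335:445]
c=load('scene','0')['color'][140:220,220:310]; e=load('scene','0')['color'][210:310,300:410]
r=lambda i:cv2.resize(i,(400,300),interpolation=cv2.INTER_CUBIC)
cv2.imwrite('pics/zoom.png',np.vstack([np.hstack([r(a),r(b)]),np.hstack([r(c),r(e)])]))
E
```

```text
(no output)
```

View pics/zoom.png

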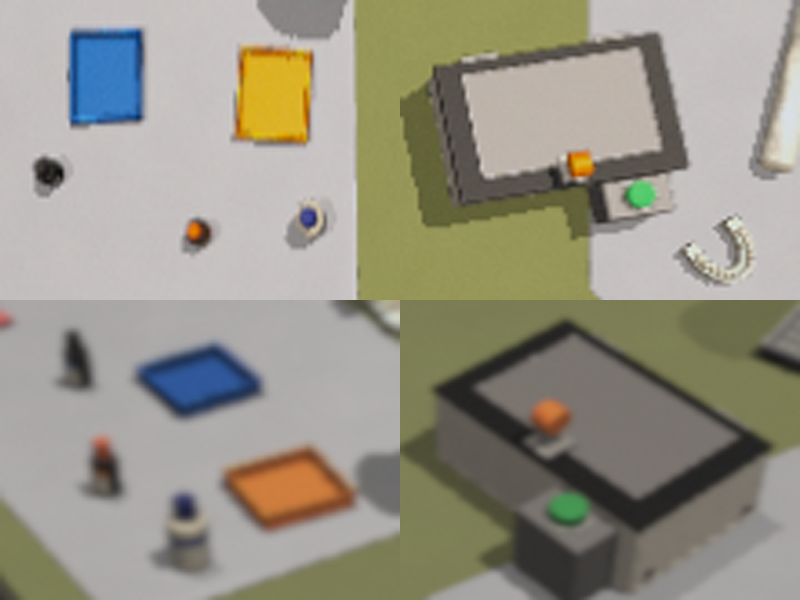

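```bash
cat > seg.py <<'E'
from h import *
def cen(d,box,hs,smin=90,vmin=40,vmax=255,save=None):
    x0,y0,x1,y1=box; h=cv2.cvtColor(d['color'],cv2.COLOR_BGR2HSV)[y0:y1,x0:x1].astype(int)
    m=(h[...,0]>=hs[0])&(h[...,0]<=hs[1])&(h[...,1]>=smin)&(h[...,2]>=vmin)&(h[...,2]<=vmax)
    w=m*h[...,1]; ys,xs=np.nonzero(m)
    if len(xs)==0: return None
    ww=w[ys,xs]; return np.array([(xs*ww).sum()/ww.sum()+x0,(ys*ww).sum()/ww.sum()+y0]),len(xs),np.c_[xs+x0,ys+y0]
E
python3 - <<'E'
from seg import *
T,S=load('top','0'),load('scene','0')
O=(0,28);B=(100,130);G=(45,80)
items={'tray_blue':((198,192,228,222),(245,148,285,175),B),
'tray_or':((246,197,280,225),(268,176,302,204),O),
'cap_or':((230,235,248,250),(236,174,250,186),O),
'cap_bl':((264,234,284,250),(255,188,269,200),B),
'knob':((374,217,392,232),(332,238,350,256),O),
'btn':((393,227,410,241),(336,272,357,290),G)}
for k,(bt,bs,h) in items.items():
    a=cen(T,bt,h,100);b=cen(S,bs,h,100)
    X,e=tri(T,a[0],S,b[0]); print(k,a[0].round(1),a[1],b[0].round(1),b[1],X.round(4),np.round(e,4))
    if 'tray' in k:
        r=cv2.minAreaRect(a[2].astype(np.float32)); c=cv2.boxPoints(r); W=np.array([atz(T,p,.018)[:2] for p in c]); print(W.round(3).tolist(), np.linalg.norm(W[1]-W[0]),np.linalg.norm(W[2]-W[1]))
# cover corners (top view), from zoom
Z=lambda x,y:(335+(x-400)*110/400,175+y*90/300)
c=[atz(T,Z(*p),.09)[:2] for p in[(433,67),(659,33),(687,166),(460,203)]]
c=np.array(c);print(c.round(3).tolist(),c.mean(0),[np.linalg.norm(c[i]-c[i-1]) for i in range(4)])
Zs=lambda x,y:(300+(x-400)*110/400,210+(y-300)/3)
c=np.array([atz(S,Zs(*p),.09)[:2] for p in[(433,387),(566,320),(772,446),(638,530)]])
print(c.round(3).tolist(),c.mean(0),[np.linalg.norm(c[i]-c[i-1]) for i in range(4)])
E
```

```text
tray_blue [211.2 207.4] 460 [264.4 161. ] 288 [0.554  0.2837 0.0072] [0.0007 0.0007]
[[0.587, 0.317], [0.587, 0.246], [0.516, 0.244], [0.516, 0.315]] 0.07121793336722643 0.07079138239681897
tray_or [261.6 211.7] 474 [284.6 189.8] 396 [0.5391 0.1132 0.0064] [0.0004 0.0004]
[[0.503, 0.151], [0.577, 0.147], [0.572, 0.074], [0.498, 0.078]] 0.0733376045860555 0.07327817230267179
cap_or [238.6 243.7] 27 [242.7 180.3] 16 [0.43   0.1826 0.0429] [0.0002 0.0002]
cap_bl [272.3 240.5] 14 [261.  194.5] 4 [0.4394 0.0719 0.0609] [0.0002 0.0002]
knob [384.1 224. ] 56 [340.9 248.4] 94 [ 0.485  -0.2759  0.1223] [0.0001 0.0001]
btn [400.6 233.1] 46 [345.9 279.1] 74 [ 0.4602 -0.335   0.0845] [0.0005 0.0005]
[[0.581, -0.157], [0.614, -0.357], [0.485, -0.377], [0.451, -0.178]] [ 0.53269389 -0.2672202 ] [np.float64(0.13128676802726402), np.float64(0.20323551900215797), np.float64(0.1300256572618005), np.float64(0.20201707147248485)]
[[0.452, -0.182], [0.58, -0.162], [0.613, -0.36], [0.484, -0.381]] [ 0.53209155 -0.27107978] [np.float64(0.20139889642794523), np.float64(0.12963938734508137), np.float64(0.20006858896195606), np.float64(0.13084794359900653)]
```

Everything triangulates with small residuals, and the heights match the text: knob 0.122, blue cap 0.061. The box is centred near (0.533,-0.269) with yaw about 0.157. I'll move to the orange bottle, turning the tool so its fingers close along the box's y.

jog_arm:
  deltas: "0.5 -1 -0.3 0 0 0.255;0.5 -1 -0.3 0 0 0.255;0.5 -1 -0.3 0 0 0.255;0.5 -1 -0.3 0 0 0.255;0.5 -1 -0.3 0 0 0.255;0.5 -1 -0.3 0 0 0.255;0.5 -1 -0.3 0 0 0.255;0.5 -1 -0.3 0 0 0.255;0.5 -1 -0.3 0 0 0.255;0.5 -1 -0.3 0 0 0.255;0.5 -1 -0.3 0 0 0.255;0.5 -1 -0.3 0 0 0.255;0.5 -1 -0.3 0 0 0.255;0.5 -1 -0.3 0 0 0.255;0.5 -1 -0.3 0 0 0.255;0.5 -1 -0.3 0 0 0.255;0.5 -1 -0.3 0 0 0.255;0.5 -1 -0.3 0 0 0.255;0.5 -1 -0.3 0 0 0.255;0.5 -1 -0.3 0 0 0.255"

```text
time: 2.6
eef_pos: [0.4299, 0.2338, 0.1297]
tcp_rot: [-0.081, 0.997, -0.0, -0.0]
contact_force: [-0.1, -0.4, 0.4]
opening: 1.002
finger_force: 0.0
```

jog_arm:
  deltas: "0 -0.85 0 0 0 0;0 -0.85 0 0 0 0;0 -0.86 0 0 0 0;0 0 0 0 0 0;0 0 -1 0 0 0;0 0 -1 0 0 0;0 0 -1 0 0 0;0 0 -1 0 0 0;0 0 -0.8 0 0 0;0 0 0 0 0 0"
  gripper: 0.8

```text
time: 3.85
eef_pos: [0.429, 0.1834, 0.0332]
tcp_rot: [-0.081, 0.997, -0.0, -0.001]
contact_force: [0.6, 0.1, 0.9]
opening: 0.8
finger_force: 0.0
```

```bash
python3 - <<'E'
from h import *
a=grab('top','1')['color'][190:260,180:300]; c=grab('scene','1')['color'][140:220,220:310]
r=lambda i:cv2.resize(i,(400,300),interpolation=cv2.INTER_CUBIC)
cv2.imwrite('pics/zoom1.png',np.hstack([r(a),r(c)]))
E
```

```text
(no output)
```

View pics/zoom1.png

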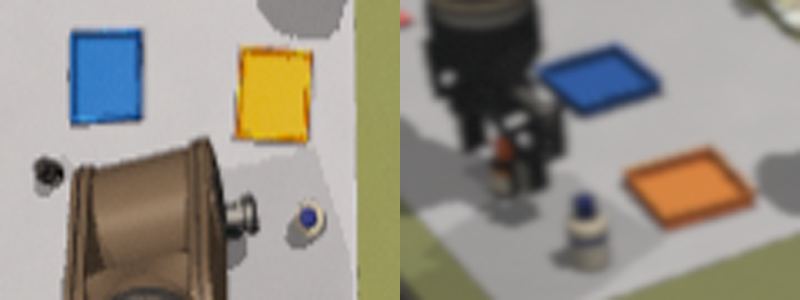

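The bottle, with its cap near (500,148) in the right crop, sits between the fingers. The other objects haven't moved. I'll grip and lift it.

jog_arm:
  deltas: "0 0 0 0 0 0;0 0 0 0 0 0;0 0 0 0 0 0;0 0 0 0 0 0;0 0 0 0 0 0;0 0 0 0 0 0;0 0 0 0 0 0;0 0 0 0 0 0"
  gripper: 0
  squeeze: 25

```text
time: 4.95
eef_pos: [0.4305, 0.1835, 0.0349]
tcp_rot: [-0.081, 0.997, 0.0, 0.0]
contact_force: [-1.0, 0.3, 5.5]
opening: 0.232
finger_force: 24.6
```

jog_arm:
  deltas: "0 0 1 0 0 0;0 0 1 0 0 0;0 0 1 0 0 0;0.9 -0.58 0 0 0 0;0.9 -0.58 0 0 0 0;0.9 -0.58 0 0 0 0;0.9 -0.58 0 0 0 0;0.9 -0.58 0 0 0 0;0.9 -0.6 0 0 0 0;0 0 0 0 0 0;0 0 0 0 0 0;0 0 -0.8 0 0 0;0 0 -0.8 0 0 0;0 0 -0.8 0 0 0;0 0 -0.2 0 0 0;0 0 0 0 0 0"

```text
time: 6.95
eef_pos: [0.5377, 0.1134, 0.0417]
tcp_rot: [-0.081, 0.997, 0.0, -0.001]
contact_force: [-0.2, 0.1, -0.2]
opening: 0.238
finger_force: 24.6
```

jog_arm:
  deltas: "0 0 -0.1 0 0 0;0 0 -0.1 0 0 0;0 0 0 0 0 0"

```text
time: 7.32
eef_pos: [0.5381, 0.1134, 0.0385]
tcp_rot: [-0.081, 0.997, -0.0, 0.0]
contact_force: [-0.9, 0.4, -0.3]
opening: 0.233
finger_force: 24.6
```

jog_arm:
  deltas: "0 0 -0.05 0 0 0;0 0 -0.05 0 0 0;0 0 0 0 0 0"

```text
time: 7.7
eef_pos: [0.5384, 0.1134, 0.0379]
tcp_rot: [-0.081, 0.997, -0.0, -0.0]
contact_force: [-2.9, -1.4, 8.4]
opening: 0.238
finger_force: 25.4
```

It touched the floor of the tray. I'll open the fingers slightly and rise.

jog_arm:
  deltas: "0 0 0 0 0 0;0 0 0 0 0 0;0 0 0 0 0 0;0 0 0 0 0 0;0 0 0.5 0 0 0;0 0 1 0 0 0;0 0 1 0 0 0;0 0 1 0 0 0;0 0 1 0 0 0"
  gripper: 0.45

```text
time: 8.82
eef_pos: [0.5382, 0.1134, 0.1278]
tcp_rot: [-0.081, 0.997, -0.0, 0.0]
contact_force: [0.1, -0.0, -0.4]
opening: 0.448
finger_force: 0.0
```

jog_arm:
  deltas: "-0.99 -0.41 0 0 0 0;-0.99 -0.41 0 0 0 0;-0.99 -0.42 0 0 0 0;-0.99 -0.42 0 0 0 0;-0.98 -0.42 0 0 0 0;0 0 0 0 0 0;0 0 0 0 0 0;0 0 -0.5 0 0 0"
  gripper: 0.85

```text
time: 9.82
eef_pos: [0.4408, 0.0719, 0.1172]
tcp_rot: [-0.081, 0.997, -0.0, 0.002]
contact_force: [0.5, -0.6, 0.2]
opening: 0.851
finger_force: 0.0
```

```bash
python3 - <<'E'
from h import *
d=grab('top','2'); print(proj(d,get_state()['eef_pos']),proj(d,[.4394,.0719,.06]),get_state()['eef_pos'])
a=d['color'][190:260,180:300]; c=grab('scene','2')['color'][140:220,220:310]
r=lambda i:cv2.resize(i,(400,300),interpolation=cv2.INTER_CUBIC)
cv2.imwrite('pics/zoom2.png',np.hstack([r(a),r(c)]))
E
```

```text
[[270.88142168 239.48101878]] [[272.37878894 240.43553924]] [0.43921866 0.07194019 0.11499167]
```

View pics/zoom2.png

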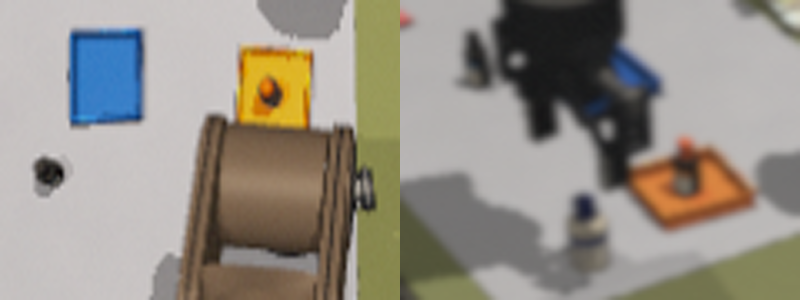

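The orange bottle stands centred in its tray, at (268,92) in the left crop. The gripper is above the blue bottle, so I'll descend and grip.

jog_arm:
  deltas: "0 0 -1 0 0 0;0 0 -1 0 0 0;0 0 -1 0 0 0;0 0 -0.85 0 0 0;0 0 0 0 0 0"

```text
time: 10.55
eef_pos: [0.438, 0.072, 0.0377]
tcp_rot: [-0.081, 0.997, 0.0, -0.002]
contact_force: [0.2, 0.2, 0.3]
opening: 0.85
finger_force: 0.0
```

jog_arm:
  deltas: "0 0 0 0 0 0;0 0 0 0 0 0;0 0 0 0 0 0;0 0 0 0 0 0;0 0 0 0 0 0;0 0 0 0 0 0;0 0 0 0 0 0;0 0 0 0 0 0"
  gripper: 0

```text
time: 11.55
eef_pos: [0.44, 0.0718, 0.0402]
tcp_rot: [-0.081, 0.997, -0.0, 0.001]
contact_force: [-0.7, 0.2, 5.7]
opening: 0.311
finger_force: 25.1
```

jog_arm:
  deltas: "0 0 1 0 0 0;0 0 1 0 0 0;0 0 1 0 0 0;0 0 1 0 0 0;0.51 0.95 0 0 0 0;0.51 0.95 0 0 0 0;0.51 0.95 0 0 0 0;0.51 0.95 0 0 0 0;0.51 0.95 0 0 0 0;0.51 0.95 0 0 0 0;0.51 0.95 0 0 0 0;0.51 0.95 0 0 0 0;0.51 0.95 0 0 0 0;0.51 0.96 0 0 0 0;0.5 0.96 0 0 0 0;0 0 0 0 0 0;0 0 0 0 0 0;0 0 -1 0 0 0;0 0 -1 0 0 0;0 0 -1 0 0 0"

```text
time: 14.05
eef_pos: [0.5503, 0.2806, 0.0569]
tcp_rot: [-0.081, 0.997, -0.0, -0.001]
contact_force: [-0.2, 0.3, -0.8]
opening: 0.312
finger_force: 24.9
```

jog_arm:
  deltas: "0 0 -0.5 0 0 0;0 0 -0.1 0 0 0;0 0 0 0 0 0"

```text
time: 14.42
eef_pos: [0.5516, 0.2813, 0.0477]
tcp_rot: [-0.081, 0.997, 0.0, 0.0]
contact_force: [0.4, -0.2, -0.3]
opening: 0.312
finger_force: 24.9
```

jog_arm:
  deltas: "0 0 -0.1 0 0 0;0 0 -0.1 0 0 0;0 0 -0.05 0 0 0;0 0 0 0 0 0"

```text
time: 14.92
eef_pos: [0.5516, 0.2813, 0.0433]
tcp_rot: [-0.081, 0.997, 0.0, 0.0]
contact_force: [-1.5, -0.9, 5.6]
opening: 0.311
finger_force: 25.3
```

jog_arm:
  deltas: "0 0 0 0 0 0;0 0 0 0 0 0;0 0 0 0 0 0;0 0 0 0 0 0;0 0 0.5 0 0 0;0 0 1 0 0 0;0 0 1 0 0 0;0 0 1 0 0 0;0 0 1 0 0 0;0 0 1 0 0 0;0 0 1 0 0 0;0 0 1 0 0 0;0 0 1 0 0 0"
  gripper: 0.55

```text
time: 16.55
eef_pos: [0.5512, 0.2811, 0.2136]
tcp_rot: [-0.081, 0.997, -0.0, -0.0]
contact_force: [0.4, 0.5, -0.5]
opening: 0.548
finger_force: 0.0
```

jog_arm:
  deltas: "-0.12 -1 0 0 0 0;-0.12 -1 0 0 0 0;-0.12 -1 0 0 0 0;-0.12 -1 0 0 0 0;-0.12 -1 0 0 0 0;-0.12 -1 0 0 0 0;-0.12 -1 0 0 0 0;-0.12 -1 0 0 0 0;-0.12 -1 0 0 0 0;-0.12 -1 0 0 0 0;-0.12 -1 0 0 0 0;-0.12 -1 0 0 0 0;-0.12 -1 0 0 0 0;-0.12 -1 0 0 0 0;-0.12 -1 0 0 0 0;-0.12 -1 0 0 0 0;-0.12 -1 0 0 0 0;-0.12 -1 0 0 0 0"

```text
time: 18.8
eef_pos: [0.5077, -0.0801, 0.2124]
tcp_rot: [-0.081, 0.997, -0.0, 0.0]
contact_force: [0.1, -0.4, 0.8]
opening: 0.548
finger_force: 0.0
```

```bash
python3 - <<'E'
from seg import *
d=grab('top','3'); s=grab('scene','3'); print(get_state()['eef_pos'],get_state()['opening'])
O=(0,28);B=(100,130);G=(45,80)
for k,bt,bs,h in [('knob',(374,217,392,232),(332,238,350,256),O),('btn',(393,227,410,241),(336,272,357,290),G)]:
    a=cen(d,bt,h,100);b=cen(s,bs,h,100)
    if a and b: print(k,a[0],b[0],tri(d,a[0],s,b[0]))
a=d['color'][190:260,180:300]; c=s['color'][140:220,220:310]
r=lambda i:cv2.resize(i,(400,300),interpolation=cv2.INTER_CUBIC)
cv2.imwrite('pics/zoom3.png',np.hstack([r(a),r(c)]))
E
```

```text
[ 0.50772669 -0.08064561  0.21240654] 0.5512951138880907
knob [384.15738785 223.94872011] [340.92393122 248.44992306] (array([ 0.48510325, -0.27592612,  0.12221621]), [np.float64(0.00021006399408138803), np.float64(0.00021006399408141319)])
btn [400.57073467 233.06618094] [345.90406286 279.09180192] (array([ 0.46016586, -0.33498417,  0.08452714]), [np.float64(0.000548561079921468), np.float64(0.000548561079921342)])
```

View pics/zoom3.png

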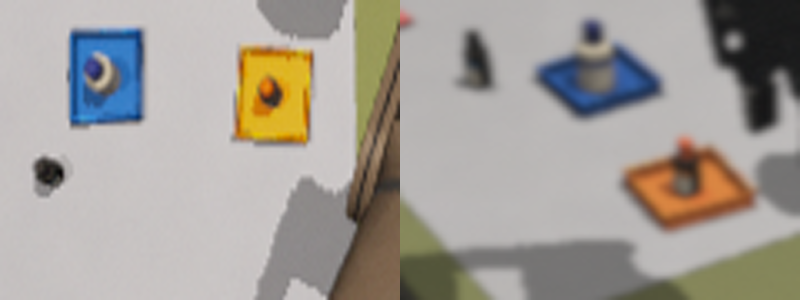

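Both bottles stand centred in their trays. The knob still measures (0.485,-0.276,0.122), so I'll approach it now.

jog_arm:
  deltas: "-0.12 -0.98 0 0 0 0;-0.12 -0.98 0 0 0 0;-0.12 -0.98 0 0 0 0;-0.12 -0.98 0 0 0 0;-0.12 -0.98 0 0 0 0;-0.12 -0.98 0 0 0 0;-0.12 -0.98 0 0 0 0;-0.12 -0.98 0 0 0 0;-0.11 -0.98 0 0 0 0;-0.11 -0.99 0 0 0 0;0 0 0 0 0 0;0 0 -1 0 0 0;0 0 -1 0 0 0;0 0 -1 0 0 0;0 0 -0.8 0 0 0;0 0 -0.4 0 0 0;0 0 -0.2 0 0 0;0 0 0 0 0 0"
  gripper: 0.5

```text
time: 21.15
eef_pos: [0.4846, -0.2751, 0.1245]
tcp_rot: [-0.081, 0.997, -0.0, 0.0]
contact_force: [0.1, -1.1, 0.4]
opening: 0.5
finger_force: 0.0
```

```bash
python3 - <<'E'
from seg import *
d=grab('top','4'); s=grab('scene','4'); print(get_state()['eef_pos'],get_state()['opening'],get_state()['contact_force'])
a=d['color'][175:265,335:445]; c=s['color'][210:300,290:410]
r=lambda i:cv2.resize(i,(400,300),interpolation=cv2.INTER_CUBIC)
cv2.imwrite('pics/zoom4.png',np.hstack([r(a),r(c)]))
E
```

```text
[ 0.48483195 -0.27537274  0.12507973] 0.49899305331727306 [-0.35157869 -0.26967388  0.31587659]
```

View pics/zoom4.png

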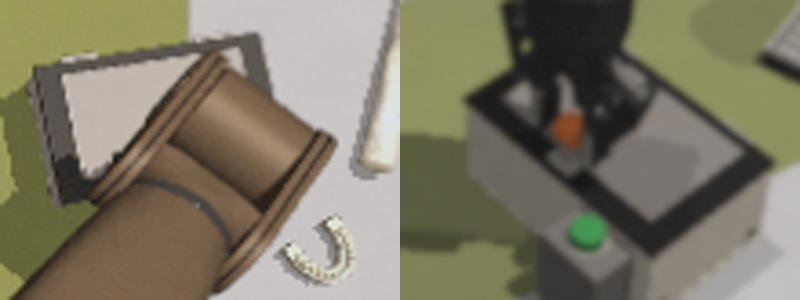

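The knob, at (568,130) in the right crop, is between the fingers. I'll close on it.

jog_arm:
  deltas: "0 -0.06 -0.1 0 0 0;0 0 0 0 0 0;0 0 0 0 0 0;0 0 0 0 0 0;0 0 0 0 0 0;0 0 0 0 0 0;0 0 0 0 0 0"
  gripper: 0
  squeeze: 30

```text
time: 22.12
eef_pos: [0.4846, -0.2767, 0.1227]
tcp_rot: [-0.081, 0.997, -0.001, 0.0]
contact_force: [-0.1, -3.5, 2.2]
opening: 0.204
finger_force: 33.5
```

jog_arm:
  deltas: "0 0 0.05 0 0 0;0 0 0.05 0 0 0;0 0 0.05 0 0 0;0 0 0 0 0 0;0 0 0 0 0 0"

```text
time: 22.75
eef_pos: [0.4851, -0.2766, 0.1245]
tcp_rot: [-0.081, 0.997, -0.001, 0.001]
contact_force: [5.0, -5.4, -5.3]
opening: 0.208
finger_force: 32.6
```

jog_arm:
  deltas: "0.01 0 0.05 0 0 0;0.01 0 0.05 0 0 0;0 0 0 0 0 0"

```text
time: 23.12
eef_pos: [0.4855, -0.2765, 0.1258]
tcp_rot: [-0.081, 0.997, -0.001, 0.001]
contact_force: [7.0, -6.4, -8.3]
opening: 0.205
finger_force: 32.2
```

jog_arm:
  deltas: "0.05 0.02 0.05 0 0 0;0.05 0.02 0.05 0 0 0;0 0 0 0 0 0;0 0 0 0 0 0"

```text
time: 23.62
eef_pos: [0.4856, -0.2764, 0.126]
tcp_rot: [-0.081, 0.997, -0.001, -0.001]
contact_force: [3.9, -12.1, -13.3]
opening: 0.204
finger_force: 31.4
```

It rose about 3 mm and then stopped firmly (13 N, no further motion), so the cover is caught. I'll ease it back down, let go and press the button.

jog_arm:
  deltas: "-0.03 0 -0.1 0 0 0;-0.03 0 -0.1 0 0 0;-0.03 0 -0.1 0 0 0;-0.03 0 -0.05 0 0 0;0 0 0 0 0 0"

```text
time: 24.25
eef_pos: [0.4847, -0.2767, 0.123]
tcp_rot: [-0.081, 0.997, -0.001, 0.001]
contact_force: [-0.2, -5.1, 2.7]
opening: 0.206
finger_force: 33.6
```

jog_arm:
  deltas: "0 0 0 0 0 0;0 0 0 0 0 0;0 0 0 0 0 0;0 0 0 0 0 0;0 0 1 0 0 0;0 0 1 0 0 0;0 0 1 0 0 0;0 0 1 0 0 0;0 0 0 0 0 0"
  gripper: 0.5

```text
time: 25.38
eef_pos: [0.4853, -0.276, 0.2042]
tcp_rot: [-0.081, 0.997, -0.001, 0.001]
contact_force: [-0.4, 0.2, 0.8]
opening: 0.504
finger_force: 0.0
```

jog_arm:
  deltas: "-0.33 -0.75 0 0 0 0;-0.33 -0.75 0 0 0 0;-0.33 -0.75 0 0 0 0;-0.33 -0.75 0 0 0 0;0 0 0 0 0 0;0 0 -1 0 0 0;0 0 -1 0 0 0;0 0 -1 0 0 0;0 0 -1 0 0 0;0 0 -0.2 0 0 0;0 0 0 0 0 0"
  gripper: 0

```text
time: 26.75
eef_pos: [0.4581, -0.3354, 0.118]
tcp_rot: [-0.081, 0.997, 0.0, -0.0]
contact_force: [0.7, -0.9, 0.7]
opening: -0.002
finger_force: 0.0
```

```bash
python3 - <<'E'
from seg import *
d=grab('top','5'); s=grab('scene','5'); print(get_state()['eef_pos'],get_state()['opening'],get_state()['contact_force'])
c=s['color'][210:300,290:410]
cv2.imwrite('pics/zoom5.png',cv2.resize(c,(800,600),interpolation=cv2.INTER_CUBIC))
E
```

```text
[ 0.4585541  -0.33592417  0.11922471] -3.8273852265436905e-05 [-0.26990878 -0.57728445  0.26336806]
```

View pics/zoom5.png

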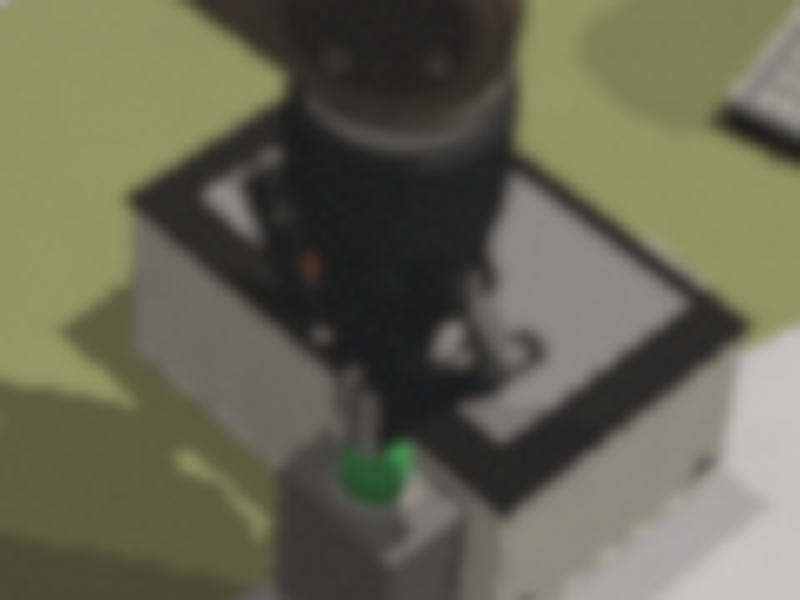

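The closed fingertips are just above the green button, at (375,475). The knob (310,262) is clear. I'll press in small steps.

jog_arm:
  deltas: "0 0 -0.25 0 0 0;0 0 -0.25 0 0 0;0 0 -0.25 0 0 0;0 0 -0.15 0 0 0;0 0 0 0 0 0"

```text
time: 27.48
eef_pos: [0.4581, -0.3355, 0.1001]
tcp_rot: [-0.081, 0.997, -0.0, 0.0]
contact_force: [0.0, -0.5, 0.6]
opening: 0.003
finger_force: 0.3
```

jog_arm:
  deltas: "0 0 -0.1 0 0 0;0 0 -0.1 0 0 0;0 0 0 0 0 0"

```text
time: 27.85
eef_pos: [0.4582, -0.3356, 0.0989]
tcp_rot: [-0.081, 0.997, 0.0, -0.0]
contact_force: [-4.8, 4.4, 14.5]
opening: -0.002
finger_force: 7.0
```

jog_arm:
  deltas: "0 0 -0.05 0 0 0;0 0 0 0 0 0"

```text
time: 28.1
eef_pos: [0.4582, -0.3357, 0.0989]
tcp_rot: [-0.081, 0.997, 0.0, -0.001]
contact_force: [-7.1, 4.7, 19.6]
opening: 0.003
finger_force: 9.2
```

It's at a firm stop with the fingertips at z 0.080, so the button is fully down. Back to the knob.

jog_arm:
  deltas: "0 0 1 0 0 0;0 0 1 0 0 0;0 0 1 0 0 0;0 0 1 0 0 0;0 0 1 0 0 0;0 0 0.4 0 0 0;0.33 0.74 0 0 0 0;0.33 0.74 0 0 0 0;0.33 0.74 0 0 0 0;0.33 0.74 0 0 0 0;0 0 0 0 0 0;0 0 0 0 0 0"
  gripper: 0.5

```text
time: 29.6
eef_pos: [0.4845, -0.2762, 0.2033]
tcp_rot: [-0.081, 0.997, -0.0, -0.0]
contact_force: [-0.5, 1.3, 0.5]
opening: 0.501
finger_force: 0.0
```

jog_arm:
  deltas: "0 0 -1 0 0 0;0 0 -1 0 0 0;0 0 -1 0 0 0;0 0 -0.8 0 0 0;0 0 -0.25 0 0 0;0 0 0 0 0 0"

```text
time: 30.35
eef_pos: [0.4844, -0.2764, 0.1223]
tcp_rot: [-0.081, 0.997, 0.0, -0.0]
contact_force: [0.2, 0.1, 0.5]
opening: 0.499
finger_force: 0.0
```

jog_arm:
  deltas: "0 0 0 0 0 0;0 0 0 0 0 0;0 0 0 0 0 0;0 0 0 0 0 0;0 0 0 0 0 0;0 0 0 0 0 0"
  gripper: 0

```text
time: 31.1
eef_pos: [0.4849, -0.2767, 0.1233]
tcp_rot: [-0.081, 0.997, -0.001, 0.001]
contact_force: [-0.1, -1.0, 6.0]
opening: 0.202
finger_force: 34.3
```

jog_arm:
  deltas: "0.01 0 0.05 0 0 0;0.02 0 0.05 0 0 0;0.02 0 0.05 0 0 0;0.02 0 0.05 0 0 0;0.02 0 0.05 0 0 0;0 0 0 0 0 0"

```text
time: 31.85
eef_pos: [0.4858, -0.2765, 0.1261]
tcp_rot: [-0.081, 0.997, -0.0, -0.001]
contact_force: [2.8, -5.1, -3.9]
opening: 0.205
finger_force: 32.7
```

jog_arm:
  deltas: "0.02 0 0.05 0 0 0;0.02 0 0.05 0 0 0;0.02 0 0.05 0 0 0;0 0 0 0 0 0"

```text
time: 32.35
eef_pos: [0.4869, -0.2763, 0.129]
tcp_rot: [-0.081, 0.997, -0.0, -0.001]
contact_force: [2.4, -4.4, -5.1]
opening: 0.206
finger_force: 32.7
```

The cover comes freely now. I'll compute the arc.

```bash
python3 - <<'E'
import numpy as np
th=np.linspace(.05,1.02,21);a=.3244+th;r=.1192
dx=np.diff(-r*np.cos(a))/.02;dz=np.diff(r*np.sin(a))/.02
for x,z in zip(dx,dz):print(f"{x*.9877:.2f} {x*.157:.2f} {z:.2f}",end=' 0 0 0;')
print((-r*np.cos(a[-1])+r*np.cos(a[0])),r*np.sin(a[-1])-r*np.sin(a[0]))
E
```

```text
0.11 0.02 0.27 0 0 0;0.12 0.02 0.26 0 0 0;0.14 0.02 0.25 0 0 0;0.15 0.02 0.25 0 0 0;0.16 0.03 0.24 0 0 0;0.17 0.03 0.23 0 0 0;0.18 0.03 0.22 0 0 0;0.19 0.03 0.21 0 0 0;0.20 0.03 0.20 0 0 0;0.21 0.03 0.19 0 0 0;0.22 0.04 0.18 0 0 0;0.23 0.04 0.17 0 0 0;0.24 0.04 0.16 0 0 0;0.24 0.04 0.15 0 0 0;0.25 0.04 0.14 0 0 0;0.26 0.04 0.12 0 0 0;0.26 0.04 0.11 0 0 0;0.27 0.04 0.10 0 0 0;0.27 0.04 0.09 0 0 0;0.28 0.04 0.07 0 0 0;0.08418618515827153 0.07256508228924369
```

jog_arm:
  deltas: "0.11 0.02 0.27 0 0 0;0.12 0.02 0.26 0 0 0;0.14 0.02 0.25 0 0 0;0.15 0.02 0.25 0 0 0;0.16 0.03 0.24 0 0 0;0.17 0.03 0.23 0 0 0;0.18 0.03 0.22 0 0 0;0.19 0.03 0.21 0 0 0;0.2 0.03 0.2 0 0 0;0 0 0 0 0 0"

```text
time: 33.6
eef_pos: [0.5154, -0.2715, 0.172]
tcp_rot: [-0.081, 0.997, 0.0, -0.001]
contact_force: [1.4, -4.3, -4.1]
opening: 0.202
finger_force: 31.3
```

jog_arm:
  deltas: "0.21 0.03 0.19 0 0 0;0.22 0.04 0.18 0 0 0;0.23 0.04 0.17 0 0 0;0.24 0.04 0.16 0 0 0;0.24 0.04 0.15 0 0 0;0.25 0.04 0.14 0 0 0;0.26 0.04 0.12 0 0 0;0.26 0.04 0.11 0 0 0;0.27 0.04 0.1 0 0 0;0.27 0.04 0.09 0 0 0;0.28 0.04 0.07 0 0 0;0 0 0 0 0 0;0 0 0 0 0 0;0 0 0 0 0 0"

```text
time: 35.35
eef_pos: [0.5706, -0.2624, 0.2027]
tcp_rot: [-0.081, 0.997, 0.001, 0.0]
contact_force: [-0.9, 2.0, -1.9]
opening: 0.203
finger_force: 30.0
```

```bash
python3 - <<'E'
from seg import *
s=grab('scene','6'); st=get_state();p=st['eef_pos'];print(p,st['contact_force'],st['finger_force'],abs(st['dq']).max())
h=np.array([.5325+.063*.9877,-.269+.063*.157]); b=(p[:2]-h)@[.9877,.157]
print('r',np.hypot(b,p[2]-.084),'theta',np.arctan2(p[2]-.084,-b)-.3244)
c=s['color'][200:300,290:423]; e=s['color'][140:240,215:348]
r=lambda i:cv2.resize(i,(400,300),interpolation=cv2.INTER_CUBIC)
cv2.imwrite('pics/zoom6.png',np.hstack([r(c),r(e)]))
E
```

```text
[ 0.57055103 -0.26242163  0.20268374] [-1.55783765  2.35091853 -0.56251636] 30.048899352550507 0.0027445665032818914
r 0.12116531963527102 theta 1.043658905762701
```

View pics/zoom6.png

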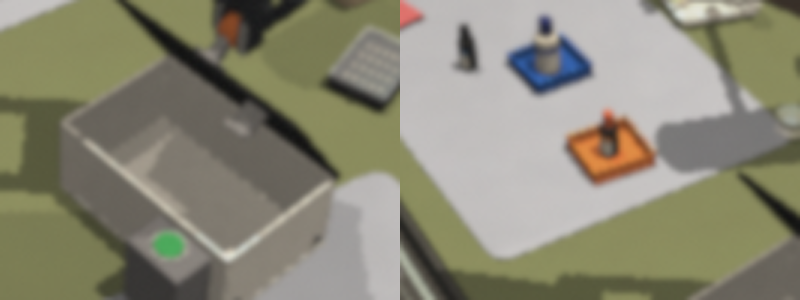

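The cover is about 60° open with its knob (230,30) held in the fingers, and both bottles stand in their trays. The arm is steady, so I'll hand in.

```bash
python3 -c "
from plant import ctrl; print(ctrl.sign_off())"
```

```text
the job is handed in; nothing more can be done
None
```

I handed the job in with both bottles standing in the trays of their colours and the cover held steady by its knob at about 60° open; the first tug found it caught, so I pressed the release button fully down before lifting it. I don't have the judge's verdict.

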